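# Put the bead maker's bench in order

## Task

Tidy the glass-bead bench: thread the large wire spool fully down on the thick spindle and the small wire spool fully down on the thin one, lay the graphite marver flat in its rectangular tray, and take the vial with the slim knob stopper out of the crowded rack and stand it upright in the little round cup. Handle that glass vial gently and do not let it drop, and leave the two flat-capped vials standing in the rack.

Things in the scene. Friction and masses are not known exactly. Their poses are not given: they have to be found in the camera images.
- spool_large: Large wire spool, loose, standing on its flange: grey flanges 64 mm in diameter and 5 mm thick at the bottom and top, 54 mm steel winding between, 40 mm tall, 40 mm bore right through. Can be gripped across its flanges. Origin: centre of its underside; z up along the bore.
- spool_small: Small wire spool, loose, same make: flanges 46 mm in diameter and 5 mm thick, 35 mm winding, 32 mm tall, 22 mm bore right through. Can be gripped across its flanges. Origin: centre of its underside; z up along the bore.
- marver: Graphite marver, loose: a dark rectangular block 64 mm (its x) by 40 mm (its y) by 14 mm tall, with a wooden bar handle 50 mm long (along x), 14 mm thick (along y) and 30 mm high standing centrally on it (handle from z = 14 to 44 mm). Grip the handle across its 14 mm. Origin: centre of the block's underside.
- vial: Loose amber glass vial, 22 mm wide, 74 mm tall, plus a slim white knob stopper (13 mm wide; 96 mm in all). Starts in any cell of a fixed wooden rack, in one row with the two flat-capped vials, 31 mm apart: fingers fit only across the row (whose line runs through the vials). Rack 97 x 36 mm, top at 36 mm, cells 27 x 28 mm, floor at 6 mm. Origin: centre of the vial's underside; z up.
- flat_vial_a: Loose amber glass vial, 22 mm in diameter and 74 mm tall, with a broad flat white cap (25 mm wide, 9 mm thick, top at 83 mm): one of the two plain neighbours that stay in the vial rack. Origin: centre of its underside; z up.
- flat_vial_b: Loose amber glass vial, 22 mm in diameter and 74 mm tall, with a broad flat white cap (25 mm wide, 9 mm thick, top at 83 mm): one of the two plain neighbours that stay in the vial rack. Origin: centre of its underside; z up.
- spindle_thick: Fixed thick spindle, for the large spool: round wooden base 72 mm in diameter and 10 mm thick, with a 24 mm steel post in its centre rising 28 mm above the base (top at 38 mm). Origin: centre of the base's underside; z up along the post.
- spindle_thin: Fixed thin spindle, for the small spool: round wooden base 54 mm in diameter and 10 mm thick, with an 8 mm steel post in its centre rising 22 mm above the base (top at 32 mm). Origin: centre of the base's underside; z up along the post.
- marver_tray: Fixed shallow open wooden tray for the marver: inside 84 mm (its x) by 60 mm (its y), walls 5 mm thick, rim 17 mm high, floor 5 mm above the bench. The marver lies in it lengthways, either end first. Origin: centre of its underside.
- vial_cup: Fixed round wooden cup for the vial: 52 mm outside and 42 mm inside diameter, rim 24 mm high, flat floor 6 mm above the bench. Origin: centre of its underside; z up.
Things that resemble listed ones, but are neither listed nor needed, are in the scene too. What is shaped like the vial but pink is not meant.

How it is judged (in metres and radians):
At the end, for the whole second after the job is handed in: Spools flat on their spindle bases (4 mm, tilt 0.12 rad, centred 11 and 10 mm), marver flat in its tray (4 mm, centre 18 mm, yaw 0.45 rad, tilt 0.1), vial upright in the cup (4 mm, centre 12.5 mm, tilt 0.12), all at rest (20 mm/s); flat-capped vials within 15 mm and 0.25 rad in the rack (horizontal distance between spool_large and spindle_thick below 0.011 m and z of spool_large in the frame of spindle_thick between 0.006 and 0.014 m and angle between each of spool_large, spool_small, vial's own z axis and vertical below 0.12 rad and linear speed of each of spool_large, spool_small, marver, vial below 0.02 m/s and horizontal distance between spool_small and spindle_thin below 0.01 m and z of spool_small in the frame of spindle_thin between 0.006 and 0.014 m and horizontal distance between marver and marver_tray below 0.018 m and z of marver in the frame of marver_tray between 0.002 and 0.009 m and angle between marver's own z axis and vertical below 0.1 rad and angle between the x axis of marver and the x axis of marver_tray, either way round below 0.45 rad and horizontal distance between vial and vial_cup below 0.0125 m and z of vial in the frame of vial_cup between 0.003 and 0.01 m and distance of each of flat_vial_a, flat_vial_b from where it was at the start of the episode below 0.015 m and angle between each of flat_vial_a, flat_vial_b's own z axis and vertical below 0.25 rad); the robot touches nothing.
It fails at once if the knob-stoppered vial is dropped: it falls free of the fingers at more than 0.6 m/s (a drop of about 18 mm) (contact force between the fingers and vial below 0.02 N and linear speed of vial above 0.6 m/s).
It fails at once if a flat-capped vial is pulled out of the rack (more than 30 mm from where it was) or tipped over 0.6 rad (distance of any of flat_vial_a, flat_vial_b from where it was at the start of the episode above 0.03 m or angle between any of flat_vial_a, flat_vial_b's own z axis and vertical above 0.6 rad).
It also fails if it takes over 128 s, if anything falls off the work surface, if the arm or the gripper's body presses on something with over 40 N, if the wrist force passes 120 N, or if a joint passes its speed limit or range.

## Robot

A 6-joint arm with a two-finger parallel gripper is mounted at the origin on the work surface. World frame = base frame: x ahead of the robot, y to its left, z up, the work surface at z = 0. Lengths are in m, angles in degrees, forces in N, time in s.
With the tool pointing down it reaches from about 0.4 to 0.825 m from the base axis. Payload 7 kg.
Tool frame: the origin (TCP) lies between the finger pads; the fingertips stand 25 mm ahead of it and the grasp point (between the pads) lies 6 mm ahead of it; z points along the fingers, y is the line along which they close (so a half turn about z gives the same grasp; the last joint's range is limited). The gripper opens to 88 mm and grips with 3 to 60 N. Pads are 19 mm wide; open, the fingers measure 130 mm over their backs; the gripper's body (78 mm by 193 mm) begins 47 mm behind the grasp point.
Start: joints at [-48.982, 20.546, 0.682, 0, -70.136, -16.507], TCP at [0.28, -0.614, 0.252] pointing down, gripper open.
Joint ranges: [-176.03, 176.03], [-82.01, 121.73], [-58.28, 71.71], [-173.87, 95.51], [-174.79, -0.11], [-173.66, 173.66]. Speed limits (degrees/s): [136.94, 136.94, 172.46, 180, 180, 180].

## Interface

Orientations are given as [roll, pitch, yaw] about the fixed x, y, z axes, in that order (R = Rz(yaw) Ry(pitch) Rx(roll)).
In Python, from plant import status, optics, job gives the robot as it stands. The module is installed in compiled form; this text tells all that it offers.
- The arm moves only by the shell command python3 -m pendant 'ROWS'. ROWS is a JSON list of rows, 1 to 8 of them, each an object with the fields pos (a list: dx, dy, dz in m), rz (a turn about the tool's z in degrees), aperture (the finger opening in m); a field left out counts as zero (the opening has to be given); each row is the pose to reach, as a shift and turn from the pose commanded when the command began, along the tool's axes at that moment; what a row does not reach only later rows make up. A row lasts 1/8 s, in which the tool goes at most 0.0625 m and 10.7 degrees, less where a joint would pass 70% of its speed; a pose out of reach is approached as far as the arm can. The fingers move at their own pace and stop on an object; the grip force is fixed at half the most. Time passes only in rows, so rows that do not move let the fingers close. It prints the time, the measured TCP pose, the force, the opening and the grip force at its end. Input that does not fit is refused with a message, and nothing moves.
- status.get_obs(): the state, without advancing time (a new reading comes with each control period).
- optics.snapshot(name): name is "scene" or "top"; returns a dict with "frame" (400x640x3 uint8, red, green, blue), "z_map" (400x640 float32, m along the optical axis (not along the pixel's ray), 0 where there is no reading), "fovy" (degrees; the focal length in pixels is half the picture's height over the tangent of half this angle, whatever the lens; pixels are square), "cx", "cy" (the principal point, pixels), "R" (3x3) and "t" (3): a world point X has camera coordinates R X + t. Camera axes: x right, y down, z forward; pixel columns grow to the right and rows downward; lengths in m; the calibration is good to about 2 mm. A picture is of the moment at which its call begins.
- job.close_job(): hands the job in; it is judged then, once.
The state is a dict: "clock": time; "joint_pos": joint angles; "qvel": joint speeds; "tau": joint torques, N m; "tool_pos": TCP position; "orientation": TCP orientation; "force": force on the tool from outside, world axes, zero at the start; "moment": the same for the moment, N m; "opening": finger opening in m; "gripper_force": force on a finger pad.
Only numpy, scipy, OpenCV 4.12 (cv2) and the standard library are available. Lean on these libraries where they do the work, as an engineer would, in place of code of your own. Each camera call takes 0.05 s, during which the arm holds its last target. There are 200 camera calls.

## Working session

There is one attempt and no reset: what is moved stays moved. The work goes in short steps, Python scripts to look and compute and a shell command to move; the robot and the scene stay as the last step left them, time stands still between calls to the robot, and variables do not carry over. Pictures are saved under pics/ and viewed, at most 14 in all, crops included, and the job is handed in when it is done.

```bash
mkdir -p pics; cat > h.py <<'E'
import numpy as np, cv2
from plant import status, optics, job
def snap(n):
    s=optics.snapshot(n); return s
def cloud(s):
    H,W=s["z_map"].shape; f=H/2/np.tan(np.radians(s["fovy"])/2)
    u,v=np.meshgrid(np.arange(W),np.arange(H)); z=s["z_map"]
    P=np.stack([(u-s["cx"])*z/f,(v-s["cy"])*z/f,z],-1)
    X=(P-s["t"])@s["R"]; X[z==0]=np.nan
    return X
def save(s,name): cv2.imwrite("pics/"+name,cv2.cvtColor(s["frame"],cv2.COLOR_RGB2BGR))
E
python3 - <<'E'
from h import *
for n in ("scene","top"):
    s=snap(n); save(s,n+"0.png"); np.savez(n+"0.npz",**s); print(n,s["fovy"],s["cx"],s["cy"],s["R"],s["t"])
print(status.get_obs())
E
```

```text
scene 52.359394161964 312.4040568727254 193.56166178756197 [[-0.41160629  0.91126179  0.01349876]
 [ 0.68205591  0.31783301 -0.65862122]
 [-0.6044667  -0.26188573 -0.75235355]] [ 0.19489204 -0.30746891  1.33611156]
top 50.41170347942024 309.9060230902306 201.75701222380874 [[-0.00407606 -0.99998016  0.00480337]
 [-0.99308839  0.00348444 -0.11731713]
 [ 0.11729807 -0.00524837 -0.99308289]] [-0.00154209  0.50624496  0.92836667]
{'clock': 0.1, 'joint_pos': array([-4.89847156e+01,  2.05880860e+01,  6.39410949e-01, -1.87188494e-02,
       -7.01380375e+01, -1.65062496e+01]), 'qvel': array([-0.01786682, -0.1397837 ,  0.15742001,  0.0416479 ,  0.04972809,
       -0.06249844]), 'tau': array([-1.49758263e-03, -5.84161806e+01,  2.93752903e+01,  7.01555595e+00,
        1.01525339e-02, -1.99050487e-05]), 'tool_pos': array([ 0.27981722, -0.61381627,  0.25070771]), 'orientation': array([ 1.79911861e+02, -7.76648254e-03, -1.55497332e+02]), 'force': array([-0.36644359, -0.30723924,  0.51869605]), 'moment': array([ 0.03610662,  0.00629125, -0.0029982 ]), 'gripper_force': 0.0, 'opening': 0.0873379939414639}
```

View pics/top0.png

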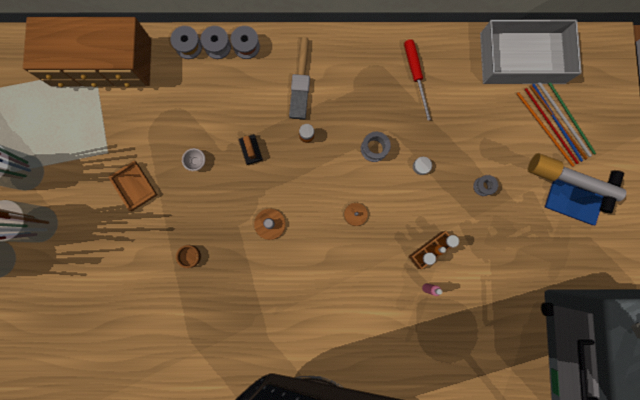

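View pics/scene0.png

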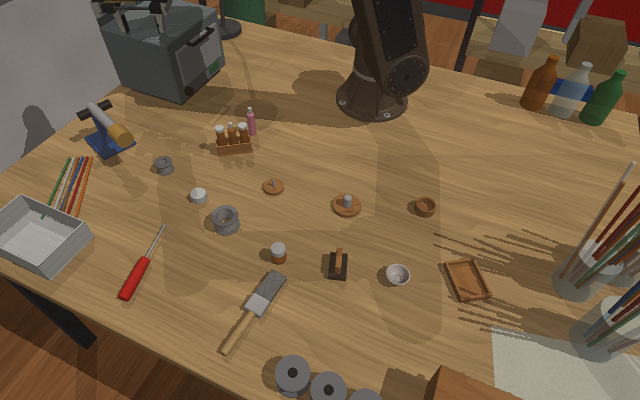

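The top view shows the large spool at (376,147), the small spool at (487,186), the marver at (251,149), the tray at (133,186) and the wooden cup at (189,256). The thick spindle is at (269,223) and the thin one at (356,214). In the rack at (434,250), the knob vial appears to be in the middle cell, between flat caps at (430,259) and (453,241).

```bash
cat > meas.py <<'E'
from h import *
def circ(P):
    (c,r)=cv2.minEnclosingCircle(P[:,:2].astype(np.float32)); return np.round(c,4),round(r,4)
def rect(P):
    (c,wh,a)=cv2.minAreaRect(P[:,:2].astype(np.float32)*1000); return np.round(c,1),np.round(wh,1),round(a,1)
def roi(X,u,v,r,lo,hi):
    P=X[v-r:v+r,u-r:u+r].reshape(-1,3); P=P[~np.isnan(P[:,0])]; return P[(P[:,2]>lo)&(P[:,2]<hi)]
E
python3 - <<'E'
from meas import *
s=dict(np.load("top0.npz")); X=cloud(s)
print("bench",np.nanmedian(X[300:320,150:230,2]))
for n,u,v,r,lo,hi in [("spL",376,147,24,.034,.046),("spS",487,186,20,.027,.037),("thick base",269,223,24,.006,.014),("thick post",269,223,24,.03,.045),("thin base",356,214,20,.006,.014),("thin post",356,214,16,.02,.04),("cup",189,256,18,.018,.03),("capA",430,259,9,.075,.09),("capB",453,241,9,.075,.09),("knob",443,250,9,.088,.11),("pink",432,289,14,.05,.12)]:
    P=roi(X,u,v,r,lo,hi); print(n,len(P),*( circ(P)+(P.mean(0).round(4),) if len(P) else ()))
for n,u,v,r,lo,hi in [("marver block",251,149,22,.009,.019),("handle",251,149,24,.038,.05),("tray",133,186,32,.012,.022),("rack",434,250,30,.03,.042)]:
    P=roi(X,u,v,r,lo,hi); print(n,len(P),*rect(P),P.mean(0).round(4))
im=cv2.cvtColor(s["frame"],cv2.COLOR_RGB2BGR)
a=cv2.resize(im[215:305,395:485],(400,400),interpolation=2); 
t=np.load("scene0.npz"); b=cv2.cvtColor(t["frame"],cv2.COLOR_RGB2BGR)[95:165,200:270]
cv2.imwrite("pics/rack.png",np.hstack([a,cv2.resize(b,(400,400),interpolation=2)]))
E
```

```text
bench -0.0001508802464267033
spL 378 [ 0.6356 -0.1533] 0.0322 [ 0.6358 -0.1531  0.0393]
spS 241 [ 0.5453 -0.4066] 0.0235 [ 0.5449 -0.4057  0.0316]
thick base 650 [0.4589 0.0907] 0.0358 [0.4589 0.0902 0.0099]
thick post 90 [0.4591 0.0904] 0.0118 [0.4589 0.0901 0.0364]
thin base 402 [ 0.4811 -0.1073] 0.0269 [ 0.4806 -0.107   0.0098]
thin post 10 [ 0.4796 -0.1062] 0.0034 [ 0.4804 -0.1066  0.0297]
cup 166 [0.3861 0.2729] 0.0262 [0.386  0.2725 0.0233]
capA 119 [ 0.3841 -0.2572] 0.0194 [ 0.3823 -0.2529  0.0863]
capB 99 [ 0.416  -0.3011] 0.0127 [ 0.4158 -0.3002  0.0875]
knob 50 [ 0.3978 -0.2798] 0.0258 [ 0.4015 -0.2797  0.0953]
pink 114 [ 0.3129 -0.2664] 0.0113 [ 0.3138 -0.2633  0.0759]
marver block 318 [633.7 136.3] [64.7 40.1] 17.4 [0.6314 0.135  0.0138]
handle 135 [633.3 136.1] [49.8 13.9] 17.1 [0.6329 0.1358 0.0432]
tray 372 [548.1 406.9] [96.5 71.6] 33.3 [0.5482 0.4071 0.0164]
rack 239 [ 398.5 -275.7] [36.1 97. ] 35.9 [ 0.3997 -0.2682  0.0351]
```

View pics/rack.png

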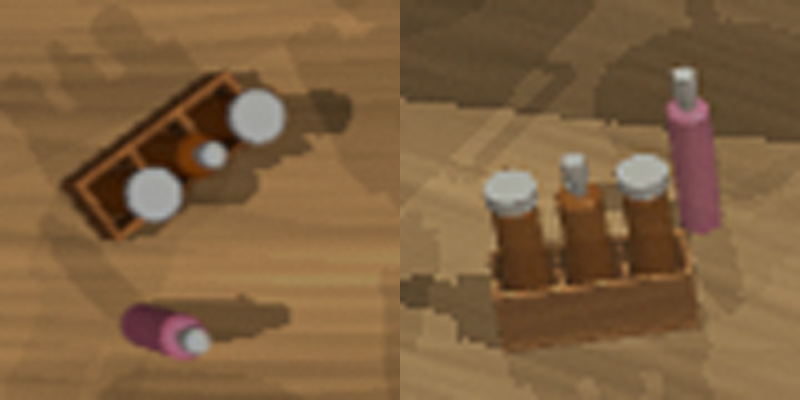

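The right-hand view confirms it: the knob vial is in the middle cell, with flat-capped vials on both sides. The pink decoy stands outside the rack.

```bash
cat > plan.py <<'E'
# python3 plan.py "x y zgrasp phi" ... : shifts in tool axes, chained; phi = world angle of finger line
import sys; from h import *
from scipy.spatial.transform import Rotation as Ro
o=status.get_obs(); p=o["tool_pos"]; yaw=o["orientation"][2]
print("t",round(o["clock"],2),"tcp",p.round(4),"rpy",o["orientation"].round(2),"j1,j6",o["joint_pos"][[0,5]].round(1),"open",round(o["opening"],4))
for a in sys.argv[1:]:
    x,y,z,phi=map(float,a.split()); q=np.array([x,y,z+.006])
    R=Ro.from_euler("xyz",[180,0,yaw],degrees=True).as_matrix()
    d=R.T@(q-p); ny=phi+90; ny=yaw+(ny-yaw+90)%180-90
    print(a,"->",d.round(4),"turn",round(yaw-ny,1)); p,yaw=q,ny
E
python3 - <<'E'
from meas import *
X=cloud(dict(np.load("top0.npz")))
for n,u,v,r in [("jar",423,165,14),("brownjar",307,132,14),("bowl",193,160,15),("torch",575,185,50)]:
    P=roi(X,u,v,r,.012,.5); print(n,P[:,2].max(),P[:,:2].min(0),P[:,:2].max(0))
E
python3 plan.py "0.545 -0.4062 0.10 25" "0.545 -0.4062 0.022 25"  "0.545 -0.4062 0.10 25" "0.4807 -0.1068 0.10 25"
```

```text
jar 0.026617643400622885 [ 0.57327004 -0.28222867] [ 0.61208198 -0.24293447]
brownjar 0.04828903962971397 [ 0.65028067 -0.01143238] [0.70671933 0.02129924]
bowl 0.027493890507777907 [0.58118293 0.23892337] [0.63273817 0.29015184]
torch 0.13492045877069545 [ 0.4568421  -0.67183756] [ 0.5985888  -0.46268861]
t 0.1 tcp [ 0.2798 -0.6138  0.2507] rpy [ 1.7991e+02 -1.0000e-02 -1.5550e+02] j1,j6 [-49.  -16.5] open 0.0873
0.545 -0.4062 0.10 25 -> [-0.3274  0.0789  0.1447] turn 89.5
0.545 -0.4062 0.022 25 -> [-0.    -0.     0.078] turn 0.0
0.545 -0.4062 0.10 25 -> [ 0.     0.    -0.078] turn 0.0
0.4807 -0.1068 0.10 25 -> [0.2985 0.0683 0.    ] turn 0.0
```

```bash
python3 plan.py "0.545 -0.4062 0.245 10"; python3 -m pendant '[{"pos":[-0.1,0.02,0],"rz":-20,"aperture":0.07},{"pos":[-0.2,0.05,0],"rz":-40,"aperture":0.07},{"pos":[-0.327,0.079,0],"rz":-75.5,"aperture":0.07},{"pos":[-0.327,0.079,0],"rz":-75.5,"aperture":0.07},{"pos":[-0.327,0.079,0],"rz":-75.5,"aperture":0.07},{"pos":[-0.327,0.079,0],"rz":-75.5,"aperture":0.07},{"pos":[-0.327,0.079,0],"rz":-75.5,"aperture":0.07},{"pos":[-0.327,0.079,0],"rz":-75.5,"aperture":0.07}]';python3 -m pendant '[{"aperture":0.07}]'; python3 plan.py "0.545 -0.4062 0.022 10"
```

```text
t 0.1 tcp [ 0.2798 -0.6138  0.2507] rpy [ 1.7991e+02 -1.0000e-02 -1.5550e+02] j1,j6 [-49.  -16.5] open 0.0873
0.545 -0.4062 0.245 10 -> [-3.274e-01  7.890e-02 -3.000e-04] turn -75.5
clock: 1.1
tool_pos: [0.5449, -0.4061, 0.2509]
orientation: [180.0, 0.0, -80.0]
force: [0.8, -0.2, 0.1]
opening: 0.07
gripper_force: 0.0
clock: 1.23
tool_pos: [0.5444, -0.4068, 0.2513]
orientation: [180.0, 0.0, -80.2]
force: [-1.0, -0.5, -0.1]
opening: 0.0698
gripper_force: 0.0
t 1.23 tcp [ 0.5444 -0.4068  0.2513] rpy [ 1.7998e+02  2.0000e-02 -8.0250e+01] j1,j6 [-20.4  30.1] open 0.0698
0.545 -0.4062 0.022 10 -> [-0.0005 -0.0007  0.2233] turn -0.2
```

```bash
python3 -m pendant '[{"pos":[0,0,0.06],"aperture":0.07},{"pos":[0,0,0.12],"aperture":0.07},{"pos":[0,0,0.17],"aperture":0.07},{"pos":[0,0,0.2],"aperture":0.07},{"pos":[0,0,0.215],"aperture":0.07},{"pos":[0,0,0.223],"aperture":0.07},{"pos":[0,0,0.223],"aperture":0.07}]'; python3 -m pendant '[{"aperture":0.03},{"aperture":0.03},{"aperture":0.03},{"aperture":0.03},{"pos":[0,0,-0.01],"aperture":0.03},{"pos":[0,0,-0.05],"aperture":0.03},{"pos":[0,0,-0.1],"aperture":0.03},{"pos":[0,0,-0.1],"aperture":0.03}]';  python3 plan.py "0.4807 -0.1068 0.10 10"  "0.4807 -0.1068 0.033 10"
```

```text
clock: 2.1
tool_pos: [0.5451, -0.4069, 0.0292]
orientation: [-180.0, -0.0, -80.0]
force: [-0.6, 0.6, -0.1]
opening: 0.0703
gripper_force: 0.0
clock: 3.1
tool_pos: [0.5473, -0.408, 0.1342]
orientation: [-179.6, -0.3, -80.0]
force: [1.1, -0.1, -0.9]
opening: 0.0442
gripper_force: 30.0
t 3.1 tcp [ 0.5473 -0.408   0.1342] rpy [-179.6    -0.31  -79.95] j1,j6 [-20.4  30.4] open 0.0442
0.4807 -0.1068 0.10 10 -> [-0.3082  0.013   0.0282] turn 0.0
0.4807 -0.1068 0.033 10 -> [ 0.    -0.     0.067] turn 0.0
```

```bash
python3 -m pendant '[{"pos":[-0.05,0,0],"aperture":0.03},{"pos":[-0.11,0,0],"aperture":0.03},{"pos":[-0.17,0.013,0],"aperture":0.03},{"pos":[-0.23,0.013,0],"aperture":0.03},{"pos":[-0.28,0.013,0],"aperture":0.03},{"pos":[-0.308,0.013,0],"aperture":0.03},{"pos":[-0.308,0.013,0],"aperture":0.03},{"pos":[-0.308,0.013,0],"aperture":0.03}]';python3 -m pendant '[{"aperture":0.03},{"aperture":0.03}]';  python3 plan.py "0.4807 -0.1068 0.033 10"; python3 - <<'E'
from h import *
s=snap("top"); t=snap("scene")
c=lambda s,v,u:cv2.resize(cv2.cvtColor(s["frame"],cv2.COLOR_RGB2BGR)[v-70:v+70,u-70:u+70],(400,400))
cv2.imwrite("pics/small.png",np.hstack([c(s,200,356),c(t,150,272)]))
E
```

```text
clock: 4.1
tool_pos: [0.4785, -0.1056, 0.1286]
orientation: [-180.0, -0.0, -80.0]
force: [-0.2, 0.0, 0.1]
opening: 0.0442
gripper_force: 30.0
clock: 4.35
tool_pos: [0.4784, -0.1063, 0.1284]
orientation: [180.0, -0.0, -80.1]
force: [-0.0, 0.0, 0.0]
opening: 0.0442
gripper_force: 30.0
t 4.35 tcp [ 0.4784 -0.1063  0.1284] rpy [179.98  -0.   -80.06] j1,j6 [10.5 -0.6] open 0.0442
0.4807 -0.1068 0.033 10 -> [ 0.0009 -0.0022  0.0894] turn -0.1
```

View pics/small.png

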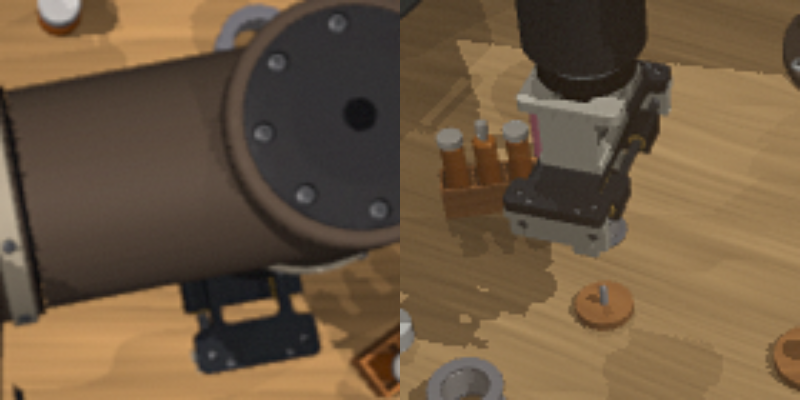

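The small spool is held low between the fingers, above the thin spindle (scene view, right). Next I lower it.

```bash
python3 -m pendant '[{"pos":[0.001,-0.002,0.03],"aperture":0.03},{"pos":[0.001,-0.002,0.06],"aperture":0.03},{"pos":[0.001,-0.002,0.07],"aperture":0.03},{"pos":[0.001,-0.002,0.08],"aperture":0.03},{"pos":[0.001,-0.002,0.085],"aperture":0.03},{"pos":[0.001,-0.002,0.0885],"aperture":0.03},{"pos":[0.001,-0.002,0.0885],"aperture":0.03}]'; python3 plan.py "0.4807 -0.1068 0.032 10"
```

```text
clock: 5.32
tool_pos: [0.4807, -0.1062, 0.0403]
orientation: [-180.0, 0.0, -80.0]
force: [-0.6, 0.1, -1.0]
opening: 0.0445
gripper_force: 30.0
t 5.33 tcp [ 0.4807 -0.1062  0.0403] rpy [-179.98    0.    -79.99] j1,j6 [10.5 -0.5] open 0.0445
0.4807 -0.1068 0.032 10 -> [0.0006 0.0001 0.0023] turn 0.0
```

```bash
python3 -m pendant '[{"pos":[0,0,0.0015],"aperture":0.06},{"pos":[0,0,0.0015],"aperture":0.06},{"pos":[0,0,0.0015],"aperture":0.06},{"pos":[0,0,-0.01],"aperture":0.06},{"pos":[0,0,-0.06],"aperture":0.086},{"pos":[0,0,-0.1],"aperture":0.086},{"pos":[0,0,-0.1],"aperture":0.086}]'; python3 plan.py "0.6357 -0.1532 0.13 10" "0.6357 -0.1532 0.022 10"
```

```text
clock: 6.2
tool_pos: [0.4828, -0.106, 0.1442]
orientation: [-179.6, -0.0, -80.0]
force: [0.4, 0.4, -0.8]
opening: 0.083
gripper_force: 0.0
t 6.2 tcp [ 0.4828 -0.106   0.1442] rpy [-1.7957e+02 -4.0000e-02 -7.9950e+01] j1,j6 [10.5 -0.5] open 0.083
0.6357 -0.1532 0.13 10 -> [ 0.0731 -0.1423  0.0082] turn 0.0
0.6357 -0.1532 0.022 10 -> [ 0.    -0.     0.108] turn 0.0
```

```bash
python3 -m pendant '[{"pos":[0.02,-0.05,0],"aperture":0.088},{"pos":[0.05,-0.1,0],"aperture":0.088},{"pos":[0.073,-0.1445,0],"aperture":0.088},{"pos":[0.073,-0.1445,0],"aperture":0.088},{"pos":[0.073,-0.1445,0],"aperture":0.088},{"pos":[0.073,-0.1445,0],"aperture":0.088},{"pos":[0.073,-0.1445,0],"aperture":0.088}]'; python3 plan.py "0.6357 -0.1532 0.022 10"; python3 - <<'E'
from meas import *
s=snap("top"); X=cloud(s); P=roi(X,356,214,26,.037,.047); print(len(P),circ(P),P.mean(0)) if len(P) else 0
save(s,"a.png")
E
```

```text
clock: 7.08
tool_pos: [0.635, -0.1526, 0.1407]
orientation: [-180.0, -0.0, -80.0]
force: [0.0, -0.4, -0.1]
opening: 0.088
gripper_force: 0.0
t 7.08 tcp [ 0.635  -0.1526  0.1407] rpy [-179.96   -0.    -79.96] j1,j6 [3.6 6.5] open 0.088
0.6357 -0.1532 0.022 10 -> [ 0.0007 -0.0006  0.1127] turn 0.0
254 (array([ 0.4819, -0.1058]), 0.0229) [ 0.48182709 -0.10573864  0.04175494]
```

Small spool seated (top at 42 mm, centred to about 1.5 mm). Now grip the large spool.

```bash
python3 -m pendant '[{"pos":[0.0007,-0.0006,0.05],"aperture":0.088},{"pos":[0.0007,-0.0006,0.09],"aperture":0.088},{"pos":[0.0007,-0.0006,0.105],"aperture":0.088},{"pos":[0.0007,-0.0006,0.1127],"aperture":0.088},{"pos":[0.0007,-0.0006,0.1127],"aperture":0.088},{"pos":[0.0007,-0.0006,0.1127],"aperture":0.088}]'; python3 -m pendant '[{"aperture":0.05},{"aperture":0.05},{"aperture":0.05},{"aperture":0.05},{"pos":[0,0,-0.01],"aperture":0.05},{"pos":[0,0,-0.05],"aperture":0.05},{"pos":[0,0,-0.1],"aperture":0.05},{"pos":[0,0,-0.1],"aperture":0.05}]';python3 -m pendant '[{"aperture":0.05},{"aperture":0.05}]';  python3 plan.py "0.459 0.0903 0.12 10"  "0.459 0.0903 0.033 10"
```

```text
clock: 7.88
tool_pos: [0.6372, -0.1536, 0.0289]
orientation: [-179.9, -0.0, -80.0]
force: [0.6, 0.3, -0.1]
opening: 0.0878
gripper_force: 0.0
clock: 8.88
tool_pos: [0.6391, -0.1537, 0.1327]
orientation: [-179.5, -0.1, -79.9]
force: [-0.3, 0.7, -2.1]
opening: 0.0634
gripper_force: 30.0
clock: 9.12
tool_pos: [0.6354, -0.1535, 0.1261]
orientation: [179.9, 0.0, -80.0]
force: [-0.2, -0.0, -1.3]
opening: 0.0631
gripper_force: 30.0
t 9.12 tcp [ 0.6354 -0.1535  0.1261] rpy [ 1.7987e+02  3.0000e-02 -8.0000e+01] j1,j6 [3.5 6.5] open 0.0631
0.459 0.0903 0.12 10 -> [-2.707e-01  1.314e-01  1.000e-04] turn -0.0
0.459 0.0903 0.033 10 -> [ 0.    -0.     0.087] turn 0.0
```

```bash
python3 -m pendant '[{"pos":[-0.04,0.02,0],"aperture":0.05},{"pos":[-0.09,0.045,0],"aperture":0.05},{"pos":[-0.14,0.07,0],"aperture":0.05},{"pos":[-0.19,0.09,0],"aperture":0.05},{"pos":[-0.24,0.115,0],"aperture":0.05},{"pos":[-0.2707,0.1314,0],"aperture":0.05},{"pos":[-0.2707,0.1314,0],"aperture":0.05},{"pos":[-0.2707,0.1314,0],"aperture":0.05}]';python3 -m pendant '[{"aperture":0.05},{"aperture":0.05},{"aperture":0.05}]';  python3 plan.py "0.459 0.0903 0.0335 10"
```

```text
clock: 10.12
tool_pos: [0.4597, 0.0901, 0.1269]
orientation: [180.0, -0.0, -79.9]
force: [-0.1, -0.5, -1.1]
opening: 0.0631
gripper_force: 30.0
clock: 10.5
tool_pos: [0.46, 0.0897, 0.1272]
orientation: [180.0, -0.0, -80.0]
force: [-0.4, -0.2, -1.1]
opening: 0.0628
gripper_force: 30.0
t 10.5 tcp [0.46   0.0897 0.1272] rpy [ 1.7998e+02 -1.0000e-02 -8.0050e+01] j1,j6 [ 35.2 -25.2] open 0.0628
0.459 0.0903 0.0335 10 -> [-0.0008  0.0009  0.0877] turn -0.0
```

```bash
python3 -m pendant '[{"pos":[-0.0008,0.0009,0.04],"aperture":0.05},{"pos":[-0.0008,0.0009,0.06],"aperture":0.05},{"pos":[-0.0008,0.0009,0.075],"aperture":0.05},{"pos":[-0.0008,0.0009,0.083],"aperture":0.05},{"pos":[-0.0008,0.0009,0.0873],"aperture":0.05},{"pos":[-0.0008,0.0009,0.0873],"aperture":0.05}]';python3 -m pendant '[{"aperture":0.05},{"aperture":0.05}]'; python3 plan.py
```

```text
clock: 11.25
tool_pos: [0.4589, 0.0908, 0.0402]
orientation: [-180.0, 0.0, -80.0]
force: [0.2, -0.4, -2.1]
opening: 0.0631
gripper_force: 30.0
clock: 11.5
tool_pos: [0.459, 0.091, 0.0405]
orientation: [-180.0, 0.0, -80.0]
force: [0.6, -0.1, -1.3]
opening: 0.0631
gripper_force: 30.0
t 11.5 tcp [0.459  0.091  0.0405] rpy [-1.7995e+02  2.0000e-02 -7.9980e+01] j1,j6 [ 35.4 -25.4] open 0.0631
```

Release, rise, and go towards the marver.

```bash
python3 -m pendant '[{"pos":[0,0,0.001],"aperture":0.08},{"pos":[0,0,0.001],"aperture":0.08},{"pos":[0,0,0.001],"aperture":0.08},{"pos":[0,0,-0.01],"aperture":0.086},{"pos":[0,0,-0.06],"aperture":0.086},{"pos":[0,0,-0.1],"aperture":0.086},{"pos":[0,0,-0.1],"aperture":0.05},{"pos":[0,0,-0.1],"aperture":0.05}]';python3 -m pendant '[{"aperture":0.05}]'; python3 plan.py "0.6335 0.1362 0.13 107.3" "0.6335 0.1362 0.036 107.3"
```

```text
clock: 12.5
tool_pos: [0.4585, 0.0907, 0.1404]
orientation: [-180.0, 0.0, -80.0]
force: [-0.8, -0.2, -0.0]
opening: 0.071
gripper_force: 0.0
clock: 12.62
tool_pos: [0.4582, 0.0904, 0.1393]
orientation: [179.9, -0.0, -80.0]
force: [0.4, 0.6, -0.5]
opening: 0.0614
gripper_force: 0.0
t 12.62 tcp [0.4582 0.0904 0.1393] rpy [ 1.7991e+02 -3.0000e-02 -8.0000e+01] j1,j6 [ 35.4 -25.4] open 0.0614
0.6335 0.1362 0.13 107.3 -> [-0.0146 -0.1806  0.0033] turn 82.7
0.6335 0.1362 0.036 107.3 -> [ 0.    -0.     0.094] turn 0.0
```

```bash
python3 -m pendant '[{"pos":[-0.0146,-0.05,0],"rz":10,"aperture":0.04},{"pos":[-0.0146,-0.1,0],"rz":20,"aperture":0.04},{"pos":[-0.0146,-0.15,0],"rz":30,"aperture":0.04},{"pos":[-0.0146,-0.18,0],"rz":40,"aperture":0.04},{"pos":[-0.0146,-0.1806,0],"rz":50,"aperture":0.04},{"pos":[-0.0146,-0.1806,0],"rz":60,"aperture":0.04},{"pos":[-0.0146,-0.1806,0],"rz":70,"aperture":0.04},{"pos":[-0.0146,-0.1806,0],"rz":80,"aperture":0.04}]';python3 -m pendant '[{"rz":2.7,"aperture":0.04},{"rz":2.7,"aperture":0.04},{"rz":2.7,"aperture":0.04}]'; python3 plan.py "0.6335 0.1362 0.036 107.3";  python3 - <<'E'
from meas import *
s=snap("top"); X=cloud(s); P=roi(X,269,223,28,.046,.056); print(len(P),circ(P),P.mean(0)) if len(P) else 0
E
```

```text
clock: 13.62
tool_pos: [0.6336, 0.1363, 0.1383]
orientation: [-180.0, -0.2, -160.3]
force: [-0.2, -0.2, 0.3]
opening: 0.0402
gripper_force: 0.0
clock: 14.0
tool_pos: [0.6338, 0.1365, 0.1392]
orientation: [-180.0, -0.1, -162.6]
force: [0.2, 0.6, 0.2]
opening: 0.0403
gripper_force: 0.0
t 14.0 tcp [0.6338 0.1365 0.1392] rpy [-1.7999e+02 -8.0000e-02 -1.6262e+02] j1,j6 [  29.4 -102. ] open 0.0403
0.6335 0.1362 0.036 107.3 -> [ 0.0004 -0.0002  0.0972] turn 0.1
399 (array([0.4598, 0.0911]), 0.0317) [0.45930356 0.09110182 0.04975007]
```

```bash
python3 -m pendant '[{"pos":[0,0,0.05],"aperture":0.04},{"pos":[0,0,0.08],"aperture":0.04},{"pos":[0,0,0.092],"aperture":0.04},{"pos":[0,0,0.097],"aperture":0.04},{"pos":[0,0,0.097],"aperture":0.04},{"pos":[0,0,0.097],"aperture":0.04}]'; python3 -m pendant '[{"aperture":0.005},{"aperture":0.005},{"aperture":0.005},{"aperture":0.005},{"pos":[0,0,-0.01],"aperture":0.005},{"pos":[0,0,-0.05],"aperture":0.005},{"pos":[0,0,-0.09],"aperture":0.005},{"pos":[0,0,-0.09],"aperture":0.005}]';python3 -m pendant '[{"aperture":0.005},{"aperture":0.005}]';  python3 plan.py "0.548 0.407 0.12 123.3"  "0.548 0.407 0.042 123.3"
```

```text
clock: 14.8
tool_pos: [0.6348, 0.1369, 0.0444]
orientation: [180.0, 0.1, -162.7]
force: [-0.1, -0.9, 0.5]
opening: 0.04
gripper_force: 0.0
clock: 15.8
tool_pos: [0.6362, 0.1374, 0.1375]
orientation: [180.0, 0.4, -162.7]
force: [0.5, 0.2, -1.4]
opening: 0.0138
gripper_force: 30.0
clock: 16.05
tool_pos: [0.6334, 0.1363, 0.1319]
orientation: [-180.0, -0.1, -162.7]
force: [-0.2, -0.2, -1.3]
opening: 0.0136
gripper_force: 30.0
t 16.05 tcp [0.6334 0.1363 0.1319] rpy [-1.7999e+02 -1.2000e-01 -1.6270e+02] j1,j6 [  29.4 -102. ] open 0.0136
0.548 0.407 0.12 123.3 -> [0.001  0.2838 0.0059] turn -16.0
0.548 0.407 0.042 123.3 -> [ 0.    -0.     0.078] turn 0.0
```

```bash
python3 - <<'E'
from meas import *
for f in ("top0.npz","scene0.npz"):
    X=cloud(dict(np.load(f))).reshape(-1,3); X=X[~np.isnan(X[:,0])]
    m=(X[:,2]>.05)&(X[:,2]<.4)&(abs(X[:,0]-.55)<.2)&(X[:,1]>.3)&(X[:,1]<.75); P=X[m]
    r=np.hypot(P[:,0]-.548,P[:,1]-.407); i=r.argsort()[:400:40]; print(f,len(P)); print(P[i].round(3),r[i].round(3))
E
```

```text
top0.npz 2593
[[0.467 0.568 0.184]
 [0.462 0.571 0.176]
 [0.481 0.582 0.094]
 [0.471 0.579 0.092]
 [0.472 0.58  0.109]
 [0.476 0.582 0.11 ]
 [0.468 0.579 0.078]
 [0.466 0.579 0.051]
 [0.489 0.589 0.104]
 [0.46  0.578 0.121]] [0.18  0.185 0.188 0.188 0.189 0.189 0.19  0.19  0.191 0.192]
scene0.npz 7478
[[0.47  0.554 0.311]
 [0.467 0.557 0.277]
 [0.468 0.558 0.288]
 [0.466 0.56  0.258]
 [0.466 0.562 0.26 ]
 [0.466 0.565 0.206]
 [0.468 0.568 0.216]
 [0.466 0.57  0.167]
 [0.463 0.571 0.148]
 [0.475 0.578 0.061]] [0.167 0.17  0.171 0.174 0.175 0.178 0.18  0.182 0.185 0.186]
```

```bash
python3 -m pendant '[{"pos":[0,0.05,0],"rz":-5,"aperture":0.005},{"pos":[0,0.1,0],"rz":-10,"aperture":0.005},{"pos":[0,0.15,0],"rz":-16,"aperture":0.005},{"pos":[0,0.2,0],"rz":-16,"aperture":0.005},{"pos":[0,0.25,0],"rz":-16,"aperture":0.005},{"pos":[0.001,0.2838,0],"rz":-16,"aperture":0.005},{"pos":[0.001,0.2838,0],"rz":-16,"aperture":0.005},{"pos":[0.001,0.2838,0],"rz":-16,"aperture":0.005}]';python3 -m pendant '[{"aperture":0.005},{"aperture":0.005},{"aperture":0.005}]'; python3 plan.py "0.548 0.407 0.043 123.3"
```

```text
clock: 17.05
tool_pos: [0.5483, 0.4067, 0.1319]
orientation: [-180.0, -0.1, -146.7]
force: [-0.2, 0.6, -1.2]
opening: 0.0137
gripper_force: 30.0
clock: 17.42
tool_pos: [0.549, 0.4067, 0.1332]
orientation: [180.0, 0.0, -146.7]
force: [-0.3, 0.8, -0.7]
opening: 0.0139
gripper_force: 30.0
t 17.43 tcp [0.549  0.4067 0.1332] rpy [ 1.7999e+02  1.0000e-02 -1.4674e+02] j1,j6 [  52.8 -109.6] open 0.0139
0.548 0.407 0.043 123.3 -> [0.0007 0.0008 0.0842] turn -0.0
```

```bash
python3 - <<'E'
from h import *
t=snap("scene"); cv2.imwrite("pics/m.png",cv2.resize(cv2.cvtColor(t["frame"],cv2.COLOR_RGB2BGR)[190:320,390:560],(510,390)))
E
```

```text
(no output)
```

View pics/m.png

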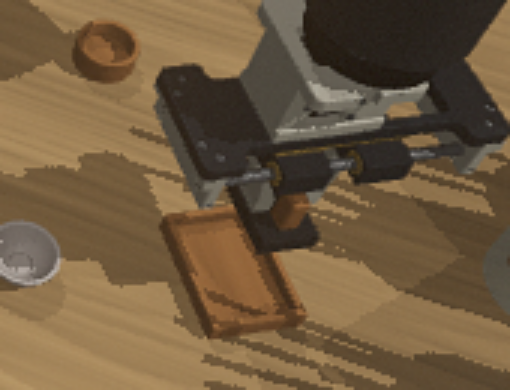

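The marver is held level above the tray, which sits at about (230,270) in the crop, and its long side is parallel to the tray's. Now lower it.

```bash
python3 -m pendant '[{"pos":[0.0007,0.0008,0.04],"aperture":0.005},{"pos":[0.0007,0.0008,0.065],"aperture":0.005},{"pos":[0.0007,0.0008,0.077],"aperture":0.005},{"pos":[0.0007,0.0008,0.082],"aperture":0.005},{"pos":[0.0007,0.0008,0.0837],"aperture":0.005},{"pos":[0.0007,0.0008,0.0837],"aperture":0.005}]';python3 -m pendant '[{"pos":[0,0,0.001],"aperture":0.005},{"pos":[0,0,0.001],"aperture":0.005}]'
```

```text
clock: 18.23
tool_pos: [0.548, 0.4079, 0.0502]
orientation: [180.0, 0.1, -146.7]
force: [0.4, 0.3, -0.3]
opening: 0.0133
gripper_force: 30.0
clock: 18.48
tool_pos: [0.5477, 0.4076, 0.0487]
orientation: [180.0, 0.0, -146.7]
force: [0.1, 0.1, -2.0]
opening: 0.0136
gripper_force: 30.0
```

```bash
python3 -m pendant '[{"aperture":0.04},{"aperture":0.04},{"pos":[0,0,-0.01],"aperture":0.05},{"pos":[0,0,-0.06],"aperture":0.06},{"pos":[0,0,-0.12],"aperture":0.06},{"pos":[0,0,-0.17],"aperture":0.06},{"pos":[0,0,-0.2],"aperture":0.06},{"pos":[0,0,-0.2],"aperture":0.06}]';python3 plan.py "0.5 0.12 0.24 80" "0.5 -0.12 0.24 60" "0.3985 -0.2757 0.24 35.9" "0.3985 -0.2757 0.066 35.9"
```

```text
clock: 19.48
tool_pos: [0.5487, 0.4083, 0.2529]
orientation: [179.9, 0.4, -146.7]
force: [0.3, 0.7, -0.7]
opening: 0.0598
gripper_force: 0.0
t 19.48 tcp [0.5487 0.4083 0.2529] rpy [ 179.92    0.37 -146.67] j1,j6 [  53.  -109.7] open 0.0598
0.5 0.12 0.24 80 -> [ 0.1991 -0.2142  0.0069] turn 43.3
0.5 -0.12 0.24 60 -> [-0.0417 -0.2364 -0.    ] turn 20.0
0.3985 -0.2757 0.24 35.9 -> [ 0.0101 -0.1856 -0.    ] turn 24.1
0.3985 -0.2757 0.066 35.9 -> [ 0.    -0.     0.174] turn 0.0
```

```bash
python3 -m pendant '[{"pos":[0.04,-0.04,0],"rz":-8,"aperture":0.06},{"pos":[0.08,-0.08,0],"rz":-16,"aperture":0.06},{"pos":[0.12,-0.12,0],"rz":-24,"aperture":0.06},{"pos":[0.16,-0.16,0],"rz":-32,"aperture":0.06},{"pos":[0.199,-0.214,0],"rz":-40,"aperture":0.06},{"pos":[0.199,-0.214,0],"rz":-46,"aperture":0.06},{"pos":[0.199,-0.214,0],"rz":-46,"aperture":0.06},{"pos":[0.199,-0.214,0],"rz":-46,"aperture":0.06}]';python3 -m pendant '[{"aperture":0.06}]';python3 plan.py "0.49 -0.12 0.24 82" "0.3985 -0.2757 0.24 35.9"; python3 - <<'E'
from meas import *
s=snap("top"); X=cloud(s); P=roi(X,133,186,32,.015,.026);print(len(P),rect(P));P=roi(X,133,186,32,.042,.054); print(len(P),rect(P),P.mean(0))
E
```

```text
clock: 20.48
tool_pos: [0.4989, 0.1198, 0.2481]
orientation: [180.0, -0.0, -100.8]
force: [-0.4, -0.0, -0.2]
opening: 0.0598
gripper_force: 0.0
clock: 20.6
tool_pos: [0.4989, 0.1201, 0.2481]
orientation: [180.0, -0.0, -100.7]
force: [0.1, -0.2, 0.5]
opening: 0.0596
gripper_force: 0.0
t 20.6 tcp [0.4989 0.1201 0.2481] rpy [ 1.7997e+02 -2.0000e-02 -1.0071e+02] j1,j6 [ 35.5 -46.2] open 0.0596
0.49 -0.12 0.24 82 -> [ 0.2375 -0.0359  0.0021] turn 87.3
0.3985 -0.2757 0.24 35.9 -> [ 0.0689 -0.1669 -0.    ] turn 46.1
0 (array([0., 0.]), array([0., 0.]), 0.0)
0 (array([0., 0.]), array([0., 0.]), 0.0) [nan nan nan]<stdin>:2: RuntimeWarning: Mean of empty slice.
  ret = um.true_divide(
```

```bash
python3 -m pendant '[{"pos":[0.05,0,0],"rz":-6,"aperture":0.06},{"pos":[0.1,0,0],"rz":-12,"aperture":0.06},{"pos":[0.15,-0.01,0],"rz":-18,"aperture":0.06},{"pos":[0.2,-0.02,0],"rz":-24,"aperture":0.06},{"pos":[0.2375,-0.036,0],"rz":-30,"aperture":0.06},{"pos":[0.2375,-0.036,0],"rz":-38,"aperture":0.06},{"pos":[0.2375,-0.036,0],"rz":-46.6,"aperture":0.06},{"pos":[0.2375,-0.036,0],"rz":-46.6,"aperture":0.06}]';python3 plan.py "0.3985 -0.2757 0.24 35.9"; python3 - <<'E'
from meas import *
s=snap("top"); X=cloud(s); P=roi(X,133,186,32,.015,.026);print(len(P),rect(P));P=roi(X,133,186,32,.042,.054); print(len(P),rect(P),P.mean(0))
save(s,"b.png")
E
```

```text
clock: 21.65
tool_pos: [0.4904, -0.1205, 0.2481]
orientation: [180.0, 0.0, -54.2]
force: [0.1, 0.5, 0.1]
opening: 0.0599
gripper_force: 0.0
t 21.65 tcp [ 0.4904 -0.1205  0.2481] rpy [ 1.7997e+02  1.0000e-02 -5.4160e+01] j1,j6 [ 8.5 27.3] open 0.0599
0.3985 -0.2757 0.24 35.9 -> [0.0721 0.1654 0.0021] turn -0.1
505 (array([548.1, 406.4]), array([95.4, 71. ]), 33.9)
154 (array([547.4, 406.7]), array([50.4, 14.8]), 34.6) [0.54703038 0.40553127 0.04777851]
```

```bash
python3 - <<'E'
from meas import *
for f,u,v in (("top0.npz",443,250),("scene0.npz",231,127)):
    X=cloud(dict(np.load(f))); P=roi(X,u,v,14,.096,.108); print(f,len(P),circ(P),P.mean(0))
    P=roi(X,u,v,40,.07,.092); d=P[:,:2]-[.3985,-.2757]; a=d@[-.586,.81]
    for m in (a>18,a<-18,abs(a)<14):
        if m.any(): print(P[m].mean(0).round(4),circ(P[m]), (P[m][:,2]).max())
E
python3 -m pendant '[{"pos":[0.02,0.05,0],"aperture":0.06},{"pos":[0.04,0.1,0],"aperture":0.06},{"pos":[0.06,0.14,0],"aperture":0.06},{"pos":[0.072,0.165,0],"aperture":0.06},{"pos":[0.072,0.165,0],"aperture":0.06},{"pos":[0.072,0.165,0],"aperture":0.06}]';python3 -m pendant '[{"aperture":0.05},{"aperture":0.05}]';python3 plan.py "0.3985 -0.2757 0.066 35.9"
```

```text
top0.npz 25 (array([ 0.3967, -0.2768]), 0.0057) [ 0.39819615 -0.27566999  0.09990911]
[ 0.3916 -0.2736  0.0847] (array([ 0.3715, -0.2812]), 0.0611) 0.09173694982839925
scene0.npz 17 (array([ 0.4013, -0.2754]), 0.0061) [ 0.40110153 -0.27718897  0.1001457 ]
[ 0.3876 -0.2742  0.0824] (array([ 0.3659, -0.2885]), 0.0659) 0.09198624776553521
clock: 22.45
tool_pos: [0.3991, -0.2755, 0.2484]
orientation: [-180.0, -0.0, -54.2]
force: [0.6, 0.3, -0.5]
opening: 0.0602
gripper_force: 0.0
clock: 22.7
tool_pos: [0.3992, -0.2752, 0.2484]
orientation: [-180.0, 0.0, -54.1]
force: [-1.2, 0.8, 0.5]
opening: 0.0506
gripper_force: 0.0
t 22.7 tcp [ 0.3992 -0.2752  0.2484] rpy [-180.      0.    -54.05] j1,j6 [-11.3  47.2] open 0.0506
0.3985 -0.2757 0.066 35.9 -> [-0.      0.0009  0.1764] turn 0.0
```

```bash
python3 -m pendant '[{"pos":[0,0.0005,0.05],"aperture":0.05},{"pos":[0,0.0005,0.09],"aperture":0.05},{"pos":[0,0.0005,0.12],"aperture":0.05},{"pos":[0,0.0005,0.145],"aperture":0.05},{"pos":[0,0.0005,0.165],"aperture":0.05},{"pos":[0,0.0005,0.176],"aperture":0.05},{"pos":[0,0.0005,0.176],"aperture":0.05}]';python3 -m pendant '[{"aperture":0.045},{"aperture":0.015},{"aperture":0.015},{"aperture":0.015},{"aperture":0.015},{"aperture":0.015}]'
```

```text
clock: 23.58
tool_pos: [0.3983, -0.2758, 0.0719]
orientation: [179.9, 0.1, -54.1]
force: [-0.8, -0.5, 0.5]
opening: 0.05
gripper_force: 0.0
clock: 24.32
tool_pos: [0.3986, -0.2762, 0.0726]
orientation: [-180.0, -0.0, -54.1]
force: [-1.0, 0.3, 3.4]
opening: 0.0213
gripper_force: 30.0
```

```bash
python3 -m pendant '[{"pos":[0,0,-0.004],"aperture":0.015},{"pos":[0,0,-0.012],"aperture":0.015},{"pos":[0,0,-0.025],"aperture":0.015},{"pos":[0,0,-0.045],"aperture":0.015},{"pos":[0,0,-0.065],"aperture":0.015},{"pos":[0,0,-0.085],"aperture":0.015},{"pos":[0,0,-0.105],"aperture":0.015},{"pos":[0,0,-0.12],"aperture":0.015}]'; python3 -m pendant '[{"pos":[0,0,-0.01],"aperture":0.015},{"pos":[0,0,-0.01],"aperture":0.015},{"pos":[0,0,-0.01],"aperture":0.015}]'; python3 plan.py "0.48 -0.05 0.19 35.9" "0.386 0.2727 0.19 35.9"; python3 - <<'E'
from h import *
t=snap("scene"); cv2.imwrite("pics/v.png",cv2.resize(cv2.cvtColor(t["frame"],cv2.COLOR_RGB2BGR)[60:180,170:300],(520,480)))
E
```

```text
clock: 25.32
tool_pos: [0.3986, -0.2761, 0.1941]
orientation: [-179.9, -0.1, -54.1]
force: [0.5, -0.7, 0.3]
opening: 0.0209
gripper_force: 30.0
clock: 25.7
tool_pos: [0.398, -0.2759, 0.2017]
orientation: [180.0, 0.1, -54.1]
force: [-0.1, -0.4, 0.2]
opening: 0.0216
gripper_force: 30.0
t 25.7 tcp [ 0.398  -0.2759  0.2017] rpy [ 1.7997e+02  6.0000e-02 -5.4100e+01] j1,j6 [-11.4  47.3] open 0.0216
0.48 -0.05 0.19 35.9 -> [-0.1349 -0.1989  0.0057] turn 0.0
0.386 0.2727 0.19 35.9 -> [-0.3165 -0.1131 -0.    ] turn 0.0
```

View pics/v.png

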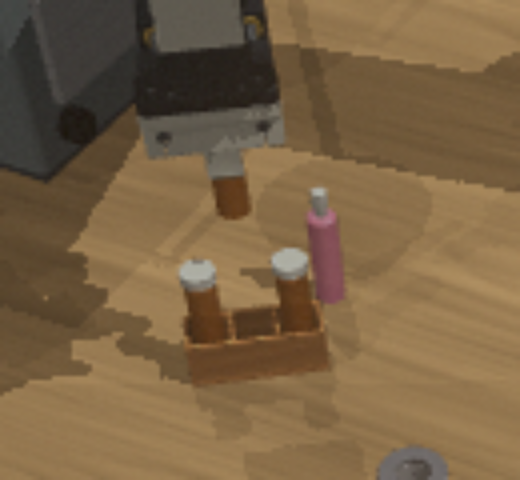

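The vial hangs upright in the fingers at (230,195) in the crop. Both flat-capped vials still stand in the rack. Now carry it to the cup.

```bash
python3 -m pendant '[{"pos":[-0.015,-0.02,0],"aperture":0.015},{"pos":[-0.04,-0.06,0],"aperture":0.015},{"pos":[-0.065,-0.1,0],"aperture":0.015},{"pos":[-0.09,-0.14,0],"aperture":0.015},{"pos":[-0.115,-0.17,0],"aperture":0.015},{"pos":[-0.135,-0.199,0],"aperture":0.015},{"pos":[-0.135,-0.199,0],"aperture":0.015}]'; python3 -m pendant '[{"pos":[-0.02,-0.007,0],"aperture":0.015},{"pos":[-0.065,-0.023,0],"aperture":0.015},{"pos":[-0.11,-0.04,0],"aperture":0.015},{"pos":[-0.155,-0.055,0],"aperture":0.015},{"pos":[-0.2,-0.07,0],"aperture":0.015},{"pos":[-0.245,-0.088,0],"aperture":0.015},{"pos":[-0.285,-0.102,0],"aperture":0.015},{"pos":[-0.31,-0.111,0],"aperture":0.015}]';python3 -m pendant '[{"pos":[-0.006,-0.002,0],"aperture":0.015},{"pos":[-0.006,-0.002,0],"aperture":0.015},{"pos":[-0.006,-0.002,0],"aperture":0.015}]'; python3 plan.py "0.386 0.2727 0.0666 35.9"
```

```text
clock: 26.62
tool_pos: [0.4809, -0.0482, 0.2017]
orientation: [179.9, 0.0, -53.9]
force: [-0.6, -0.0, -0.9]
opening: 0.0212
gripper_force: 30.0
clock: 27.62
tool_pos: [0.3879, 0.2671, 0.2019]
orientation: [179.9, -0.0, -54.0]
force: [0.4, -0.4, -1.1]
opening: 0.0213
gripper_force: 30.0
clock: 28.0
tool_pos: [0.3867, 0.2712, 0.2022]
orientation: [180.0, -0.0, -54.1]
force: [-0.1, 0.2, -0.4]
opening: 0.021
gripper_force: 30.0
t 28.0 tcp [0.3867 0.2712 0.2022] rpy [ 1.7997e+02 -1.0000e-02 -5.4140e+01] j1,j6 [ 59.  -23.1] open 0.021
0.386 0.2727 0.0666 35.9 -> [-0.0017 -0.0003  0.1296] turn -0.0
```

```bash
python3 -m pendant '[{"pos":[-0.0017,-0.0003,0.03],"aperture":0.015},{"pos":[-0.0017,-0.0003,0.06],"aperture":0.015},{"pos":[-0.0017,-0.0003,0.085],"aperture":0.015},{"pos":[-0.0017,-0.0003,0.1],"aperture":0.015},{"pos":[-0.0017,-0.0003,0.113],"aperture":0.015},{"pos":[-0.0017,-0.0003,0.123],"aperture":0.015},{"pos":[-0.0017,-0.0003,0.1285],"aperture":0.015},{"pos":[-0.0017,-0.0003,0.1285],"aperture":0.015}]';python3 -m pendant '[{"pos":[0,0,0.001],"aperture":0.015},{"pos":[0,0,0.001],"aperture":0.015},{"pos":[0,0,0.001],"aperture":0.015}]'; python3 - <<'E'
from h import *
t=snap("scene"); cv2.imwrite("pics/w.png",cv2.resize(cv2.cvtColor(t["frame"],cv2.COLOR_RGB2BGR)[140:240,370:480],(528,480)))
E
```

```text
clock: 29.0
tool_pos: [0.3858, 0.2737, 0.0737]
orientation: [180.0, -0.0, -54.1]
force: [0.2, 0.3, 0.6]
opening: 0.0211
gripper_force: 30.0
clock: 29.38
tool_pos: [0.3859, 0.2739, 0.0731]
orientation: [-180.0, 0.0, -54.1]
force: [0.3, 0.4, -0.4]
opening: 0.0214
gripper_force: 30.0
```

View pics/w.png

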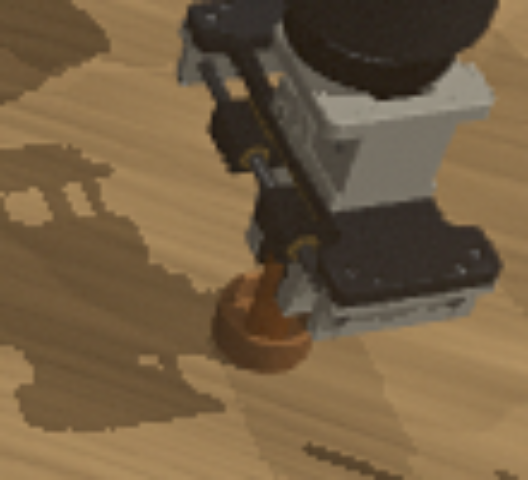

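The vial stands inside the cup at (265,310) in the crop. Nudge it down until contact, then release slowly.

```bash
python3 -m pendant '[{"pos":[0,0,0.0005],"aperture":0.015},{"pos":[0,0,0.001],"aperture":0.015},{"pos":[0,0,0.001],"aperture":0.015}]'; python3 -m pendant '[{"aperture":0.024},{"aperture":0.026},{"aperture":0.03},{"aperture":0.036},{"aperture":0.042},{"aperture":0.05},{"aperture":0.05}]'; python3 -m pendant '[{"pos":[0,0,-0.015],"aperture":0.05},{"pos":[0,0,-0.035],"aperture":0.05},{"pos":[0,0,-0.06],"aperture":0.05},{"pos":[0,0,-0.1],"aperture":0.05},{"pos":[0,0,-0.15],"aperture":0.05},{"pos":[0,0,-0.17],"aperture":0.05},{"pos":[0,0,-0.17],"aperture":0.05}]';python3 plan.py "0.48 -0.05 0.24 35.9"
```

```text
clock: 29.8
tool_pos: [0.386, 0.2739, 0.0725]
orientation: [-180.0, -0.0, -54.1]
force: [-2.5, -1.3, 8.2]
opening: 0.0208
gripper_force: 30.0
clock: 30.68
tool_pos: [0.3858, 0.2738, 0.0719]
orientation: [180.0, -0.0, -54.1]
force: [-0.4, 0.2, 0.5]
opening: 0.0493
gripper_force: 0.0
clock: 31.55
tool_pos: [0.3863, 0.2744, 0.2435]
orientation: [-179.8, 0.1, -54.1]
force: [-0.5, -0.6, -0.0]
opening: 0.0499
gripper_force: 0.0
t 31.55 tcp [0.3863 0.2744 0.2435] rpy [-1.798e+02  8.000e-02 -5.409e+01] j1,j6 [ 59.3 -23.4] open 0.0499
0.48 -0.05 0.24 35.9 -> [ 0.3177  0.1144 -0.0025] turn 0.0
```

```bash
python3 -m pendant '[{"pos":[0.04,0.015,0],"aperture":0.05},{"pos":[0.1,0.035,0],"aperture":0.05},{"pos":[0.15,0.055,0],"aperture":0.05},{"pos":[0.2,0.075,0],"aperture":0.05},{"pos":[0.25,0.09,0],"aperture":0.05},{"pos":[0.3,0.11,0],"aperture":0.05},{"pos":[0.3,0.11,0],"aperture":0.05},{"pos":[0.3,0.11,0],"aperture":0.05}]'; python3 -m pendant '[{"aperture":0.05},{"aperture":0.05},{"aperture":0.05},{"aperture":0.05}]'; python3 - <<'E'
from meas import *
s=snap("top"); X=cloud(s)
for n,u,v,r,lo,hi in [("knob",185,256,22,.094,.11),("vialbody",185,256,22,.04,.09),("spL",269,223,28,.046,.056)]:
    P=roi(X,u,v,r,lo,hi); print(n,len(P),P.mean(0).round(4) if len(P) else "")
save(s,"end.png"); t=snap("scene"); save(t,"end2.png")
X=cloud(t)
for n,u,v,r,lo,hi in [("knob2",425,190,40,.094,.11),("body2",425,190,40,.04,.08)]:
    P=roi(X,u,v,r,lo,hi); print(n,len(P),P.mean(0).round(4) if len(P) else "")
E
```

```text
clock: 32.55
tool_pos: [0.4721, -0.0341, 0.2407]
orientation: [179.9, 0.1, -54.2]
force: [-0.7, -0.0, -0.1]
opening: 0.05
gripper_force: 0.0
clock: 33.05
tool_pos: [0.4727, -0.0333, 0.242]
orientation: [-180.0, -0.0, -54.0]
force: [-0.6, 0.1, -0.1]
opening: 0.0502
gripper_force: 0.0
knob 0 
vialbody 0 
spL 0 
knob2 23 [0.3879 0.2711 0.0994]
body2 115 [0.3931 0.2713 0.0632]
```

View pics/end2.png

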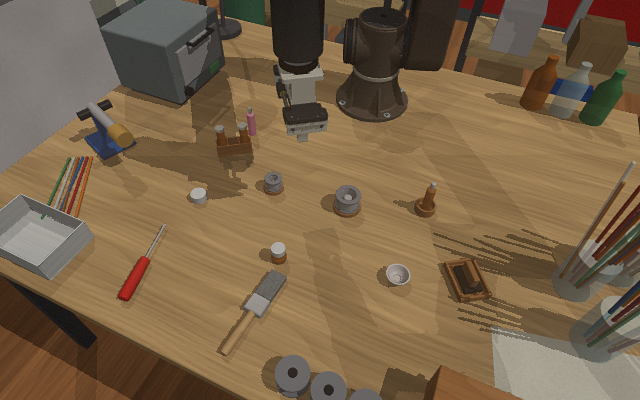

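The final scene shows both spools seated at (273,182) and (347,200), and the marver lying in its tray at (467,280). The vial is upright in the cup at (427,200), and both flat-capped vials are in the rack at (232,140).

```bash
python3 -c "
from plant import job; print(job.close_job())"
```

```text
the job is handed in; nothing more can be done
None
```

The job is handed in at about 33 s of the 128 s. Camera checks put both spools down on their spindles, the marver flat in its tray, the knob vial upright in the cup and both flat-capped vials still in the rack, but hand-in returned no verdict.

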